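Start the curing lamp on a painted plate

TASK

Cure the painted plate: push the lamp cabinet's drawer fully shut, then press the button on the sloped start box fully down, keep it down for about two seconds and let it spring back. The start box stands loose on the table: press gently, going no further once the button bottoms, do not shove the box out of place, and leave the brush mug and the paint jar where they are.

Things in the scene. Friction and masses are not known exactly. Their poses are not given: they have to be found in the camera images.
- lamp_cabinet: White lamp cabinet fixed on the table, 200 deep (x) x 250 wide (y) x 140 mm high. Origin at the centre of its underside, z up; its front, where the drawer comes out, is the face at x = -100 mm. It faces the robot, give or take some yaw.
- drawer_front (a point): Point on the outer face of the grey drawer front, at the middle of its width and at its top edge, 93 mm above the table; moves with the drawer. The drawer front is a flat panel 236 wide x 72 high (21 to 93 mm above the table) x 14 mm thick, upright, square to the cabinet's x axis. Behind it is a shallow steel tray with a white plate lying in it.
- drawer (a joint): How far the drawer stands out of the cabinet towards its -x, in m: 0 = fully shut; it starts 0.05 to 0.10 open. Slides with a little friction (2 to 3 N) and stays where it is left.
- start_box: Loose grey box, 1.6 kg, standing on the table, 130 (x) x 120 (y) mm at the foot and about 128 mm high at the collar's upper edge; its upper face slopes 35 degrees down towards its own -x. Origin at the centre of its underside, z up. Stands left or right of the cabinet.
- collar_rim (a point): Centre of the open rim of the black round guard collar on the start box's sloped face: bore 56 mm, outside 72 mm, standing 36 mm off the face. The point lies at (-25.6, 0, 104.5) mm in the start box's frame and has the box's axes. The bore's and button's axis points out of the box along (-0.574, 0, 0.819) in the box's frame, 35 degrees from vertical.
- start_button (a joint): Flat round metal push button, 46 mm across, in the collar; value = how far it is pressed along the collar's axis, in m: 0 released, 0.012 fully down. Released, its top lies 4 to 18 mm below the rim (differs each time, not told: feel for it). The spring takes 2 N to start, 10 N fully down, then a rubber stop gives 2 to 5 mm more; over 24 N is too hard.
- brush_mug: White mug holding three brushes, 80 mm diameter, 95 mm high (210 mm with the brushes), standing on the other side of the cabinet from the start box. Origin at the centre of its underside.
- paint_jar: Small closed jar, 60 mm diameter, 75 mm high, standing on top of the lamp cabinet. Origin at the centre of its underside.
There are look-alikes about, which are no part of the job. There is more than one size of the start_box; the job needs the largest.

How it is judged:
By the outcome, as a careful person would: the job done as asked, in the order asked, and still so for the second after the job is handed in, with the robot touching nothing.
It also fails if it takes over 51 s, if anything falls off the work surface, if the arm or the gripper's body presses on something with over 40 N, if the wrist force passes 120 N, or if a joint passes its speed limit or range.

ROBOT

A 7-joint arm with a two-finger parallel gripper is mounted at the origin on the work surface. World frame = base frame: x ahead of the robot, y to its left, z up, the work surface at z = 0. Lengths are in m, angles in rad, forces in N, time in s.
With the tool pointing down it reaches from about 0.4 to 0.85 m from the base axis. Payload 10.4 kg.
Tool frame: the origin (TCP) lies between the finger pads; the fingertips stand 14 mm ahead of it and the grasp point (between the pads) lies 5 mm behind it (bot.tips_ahead is the distance from the TCP to the fingertips, in m); z points along the fingers, y is the line along which they close (so a half turn about z gives the same grasp; the last joint's range is limited). The gripper opens to 85 mm and grips with 20 to 120 N. Pads are 22 mm wide; open, the fingers measure 114 mm over their backs; the gripper's body (76 mm by 85 mm) begins 54 mm behind the grasp point. The pads swing forward as they close: fully open they stand 13 mm farther back than shut.
Start: joints at [1.197, 0.332, -0.065, 1.46, 0.022, 1.35, -0.088], TCP at [0.215, -0.587, 0.225] pointing down, gripper open.
Joint ranges: [-2.6, 2.6], [-0.5, 2.12], [-1.47, 1.34], [0.16, 2.42], [-1.27, 4.41], [0.06, 2.06], [-2.6, 2.6]. Speed limits (rad/s): [2.22, 2.22, 2.79, 2.79, 3.14, 3.14, 3.14].

INTERFACE

Orientations are given as a unit quaternion [w, x, y, z].
In Python, from workcell import telemetry, vision, bot gives the robot as it stands. The module is installed in compiled form; this text tells all that it offers.
- The arm moves only by the shell command python3 -m inch 'ROWS' [FORCE]. ROWS is JSON, a list of rows, each an object with "jaw": the opening, from 0 (shut) to 1 (fully open); "travel": the shift along the tool's x, y, z as a fraction of full scale, a list of three; "turn": the turn about the tool's z as a fraction of full scale. In form: [{"jaw": jaw, "travel": [x, y, z], "turn": turn}, ...]. A call has 1 to 12 rows; each row shifts and turns the commanded pose from where the row before left it, along the tool's axes as they then stand; what a row does not reach is not made up. Full scale, the value 1, is 0.15 m for a shift and pi rad for a turn. A row lasts 1/8 s, in which the tool goes at most 62.5 mm and 10.7 degrees, less where a joint would pass 70% of its speed; a pose out of reach is approached as far as the arm can. A call with a number of a shift or a turn outside -1 to 1 is refused whole. A call with a gripper value outside its range is refused whole. The fingers move at their own pace and stop on an object; FORCE is the grip in N (left out, the last holds). Time passes only in rows, so rows that do not move let the fingers close. It gives the time, the measured TCP pose, the force, the opening and the grip force at its end, in the units of the state.
- telemetry.get_state(): the state, without advancing time (a new reading comes with each control period).
- vision.snapshot(name): name is "side" or "top" or "wrist"; returns a dict with "image" (480x640x3 uint8, blue, green, red), "range_z" (480x640 float32, m along the optical axis (not along the pixel's ray), 0 where there is no reading), "fovy" (degrees; the focal length in pixels is half the picture's height over the tangent of half this angle, whatever the lens; pixels are square), "cx", "cy" (the principal point, pixels), "eye" and "orientation" of the camera in the world. Camera axes: x right, y up, looking along -z (the intrinsics and any distortion apply to the point x, -y, -z); pixel columns grow to the right and rows downward; lengths in m; the calibration is good to about 2 mm. A picture is of the moment at which its call begins.
- bot.close_job(): hands the job in; it is judged then, once.
Trained networks look in a picture, given as the dict that the camera call returned (one of the last four; its "shot" number tells which), for a name from the list of things; names that differ only in an ending like _2 or _b are one class to them, and where a whole thing is asked for, a point or a joint stands for the part that bears it (a point fixed in the world has none). Each returns a list of dicts, best first, with "conf" (0 to 1); they miss things now and then, are a little off and sometimes report something else, mostly with a low value. They report only what shows in the picture. A call takes as long as a camera call. They do not tell look-alikes from the thing itself.
- vision.recognise(thing, picture): "box" ([left, top, right, bottom] in pixels, round what is visible of it).
- vision.masks_of(thing, picture): "mask" (480x640 bool, what is visible of it) and "box" ([left, top, right, bottom] in pixels, round what is visible of it).
- vision.mark_of(thing, picture): "at" ([column, row] in pixels: a listed point, or the origin of a listed thing).
The state is a dict: "clock": time; "joints": joint angles; "qd": joint speeds; "joint_torque": joint torques, N m; "ee_pos": TCP position; "ee_rot": TCP orientation; "force": force on the tool from outside, world axes, zero at the start; "torque": the same for the moment, N m; "opening": opening from 0.0 (shut) to 1.0 (fully open); "gripper_force": force on a finger pad.
Only numpy, scipy, OpenCV 4.12 (cv2) and the standard library are available. Lean on these libraries where they do the work, as an engineer would, in place of code of your own. Each camera call takes 0.05 s, during which the arm holds its last target. There are 200 camera calls.

## Working session

There is one attempt and no reset: what is moved stays moved. The work goes in short steps, Python scripts to look and compute and a shell command to move; the robot and the scene stay as the last step left them, time stands still between calls to the robot, and variables do not carry over. Pictures are saved under pics/ and viewed, at most 10 in all, crops included, and the job is handed in when it is done.

```bash
mkdir -p pics; cat > h.py <<'E'
import numpy as np, cv2
from scipy.spatial.transform import Rotation as R
from workcell import telemetry, vision, bot
def rot(q): return R.from_quat([q[1],q[2],q[3],q[0]]).as_matrix()
def pts(s,mask=None):
    z=s["range_z"]; f=240/np.tan(np.radians(s["fovy"])/2)
    v,u=np.mgrid[:480,:640]
    P=np.stack([(u-s["cx"])/f*z,-(v-s["cy"])/f*z,-z],-1)
    W=P@rot(s["orientation"]).T+np.array(s["eye"]); W[z<=0]=np.nan
    return W if mask is None else W[mask&(z>0)]
E
python3 - <<'E'
from h import *
for n in ("top","side"):
    s=vision.snapshot(n); cv2.imwrite(f"pics/{n}1.png",s["image"]); np.save(f"{n}1.npy",pts(s))
    print(n,{k:v for k,v in s.items() if k not in("image","range_z")})
    W=pts(s)
    for t in("lamp_cabinet","drawer_front","start_box","collar_rim","brush_mug","paint_jar"):
        for d in vision.mark_of(t,s)[:4]:
            c,r=map(int,np.round(d["at"])); 
            print(t,d["conf"],c,r,np.round(W[min(max(r,0),479),min(max(c,0),639)],3))
print(telemetry.get_state())
E
```

```text
top {'fovy': 52.337130627350085, 'cx': 318.3613380935386, 'cy': 233.74251451771306, 'eye': array([0.4758337 , 0.07452305, 1.04710705]), 'orientation': array([-0.69896213, -0.04958366,  0.05049877,  0.71164828]), 'shot': 1}
lamp_cabinet 0.91 357 194 [ 0.68  -0.002  0.141]
drawer_front 0.61 374 281 [ 0.518 -0.038  0.061]
start_box 0.93 126 245 [0.6   0.462 0.063]
start_box 0.87 205 234 [0.614 0.294 0.101]
start_box 0.67 189 316 [0.456 0.33  0.072]
collar_rim 0.93 198 238 [0.607 0.308 0.1  ]
collar_rim 0.7 106 234 [0.624 0.507 0.056]
collar_rim 0.55 186 322 [0.444 0.336 0.069]
brush_mug 0.96 498 260 [ 0.56  -0.307  0.016]
paint_jar 0.78 352 174 [0.7   0.011 0.213]
side {'fovy': 56.602586215284646, 'cx': 327.9804016779768, 'cy': 238.69809706019544, 'eye': array([ 0.16423022, -0.39270059,  0.7465985 ]), 'orientation': array([ 0.86082858,  0.36519484, -0.14734453, -0.32232977]), 'shot': 2}
lamp_cabinet 0.71 399 290 [ 0.618 -0.093  0.119]
drawer_front 0.64 338 308 [ 0.52  -0.037  0.093]
start_box 0.98 226 191 [0.584 0.458 0.04 ]
start_box 0.87 272 224 [0.592 0.27  0.049]
start_box 0.84 206 
[... 250 characters left out ...]
ock': 0.7, 'joints': array([ 1.19740613,  0.33218426, -0.06467279,  1.46012554,  0.0216053 ,
        1.3499366 , -0.08850022]), 'qd': array([-0.00200687,  0.0003608 , -0.0010888 ,  0.0006107 ,  0.00063499,
        0.00207655, -0.00174582]), 'joint_torque': array([-1.00632256e-03, -6.25087380e+01,  4.89639945e-02, -3.91771066e+01,
        1.65077078e-02,  1.86787787e-03,  8.51314053e-05]), 'ee_pos': array([ 0.21477284, -0.58693742,  0.22503508]), 'ee_rot': array([2.01107204e-05, 9.84659504e-01, 1.74486851e-01, 3.67558851e-06]), 'force': array([ 0.01745333, -0.10114638,  0.33572902]), 'torque': array([-0.01949211, -0.00746899,  0.01045329]), 'gripper_force': 0.0, 'opening': 1.0025315776903119}
```

View pics/top1.png

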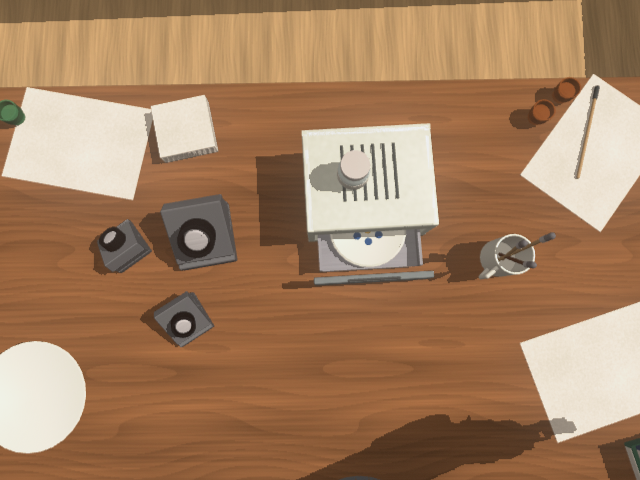

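View pics/side1.png

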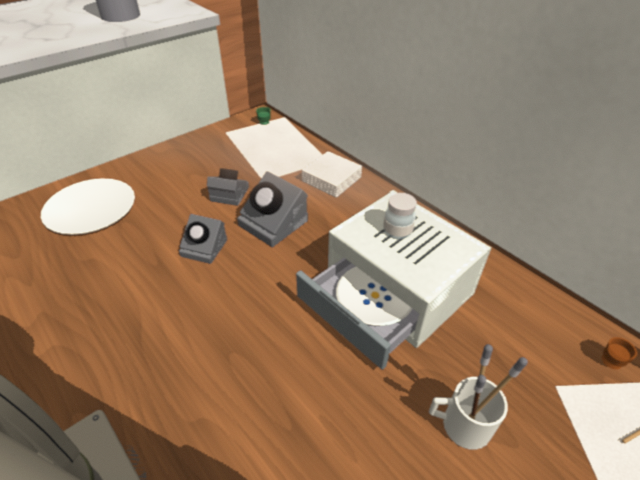

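```bash
python3 - <<'E'
from h import *
from scipy.optimize import least_squares
W=np.load("top1.npy"); S=np.load("side1.npy")
img=cv2.imread("pics/top1.png"); cv2.imwrite("pics/crop.png",cv2.resize(img[180:360,80:260],None,fx=3,fy=3))
def rect(P):
    (c,wh,a)=cv2.minAreaRect(P.astype(np.float32)); print("rect",np.round(c,4),np.round(wh,4),round(a,2))
def reg(W,x0,x1,y0,y1,z0,z1):
    return W[(W[...,0]>x0)&(W[...,0]<x1)&(W[...,1]>y0)&(W[...,1]<y1)&(W[...,2]>z0)&(W[...,2]<z1)]
for n,A in(("top",W),("side",S)):
    print(n); P=reg(A,.5,.9,-.2,.2,.133,.147); print(len(P),P[:,2].mean()); rect(P[:,:2])
    P=reg(A,.45,.56,-.2,.15,.086,.098); print("drawer top",len(P)); 
    if len(P)>10: rect(P[:,:2])
    # face of front
    P=reg(A,.45,.56,-.2,.15,.03,.098)
    if n=="side" and len(P)>50:
        X=np.c_[P[:,1],np.ones(len(P))]; m=P[:,2]<.088; print("face x=ky+c",np.linalg.lstsq(X[m],P[m,0],rcond=None)[0])
# box: sloped face+collar from both views
s=vision.snapshot("top"); W=pts(s); t=vision.snapshot("side"); T=pts(t)
for n,q,Q in(("top",s,W),("side",t,T)):
    M=[d for d in vision.masks_of("start_box",q)]
    for d in M:
        P=Q[d["mask"]]; P=P[~np.isnan(P[:,0])]; print(n,d["conf"],d["box"],len(P),P.min(0).round(3),P.max(0).round(3))
        if n=="top" and abs(np.median(P[:,0])-.6)<.04 and abs(np.median(P[:,1])-.3)<.05: rect(P[P[:,2]>.01][:,:2])
        if .25<np.median(P[:,1])<.37 and np.median(P[:,0])>.53:
            np.save(n+"box.npy",P)
E
```

```text
top
12277 0.1393300516992663
rect [ 0.7145 -0.027 ] [0.2014 0.25  ] 2.32
drawer top 861
rect [ 0.5252 -0.0344] [0.0142 0.2341] 2.36
side
8135 0.14067401495111434
rect [ 0.714  -0.0265] [0.2037 0.2512] 2.24
drawer top 951
rect [ 0.5245 -0.0347] [0.016  0.2363] 2.55
face x=ky+c [-0.03412741  0.51897659]
top 0.95 [155.5, 290.6, 213.8, 345.2] 1867 [0.395 0.296 0.004] [0.502 0.401 0.083]
top 0.91 [161.9, 194.4, 241.9, 271.5] 4315 [ 0.552  0.247 -0.003] [0.699 0.383 0.127]
rect [0.6255 0.3155] [0.1325 0.121 ] 9.06
top 0.69 [98.4, 219.5, 158.2, 273.7] 1836 [ 0.549  0.43  -0.003] [0.66  0.539 0.085]
side 0.97 [234.8, 168.8, 313.6, 244.9] 3451 [ 0.55   0.246 -0.001] [0.766 0.511 0.126]
side 0.8 [202.4, 167.5, 250.7, 206.7] 1211 [ 0.548  0.428 -0.003] [0.669 0.613 0.084]
side 0.75 [181.7, 212.0, 228.4, 263.3] 1680 [0.394 0.295 0.   ] [0.504 0.413 0.083]
```

View pics/crop.png

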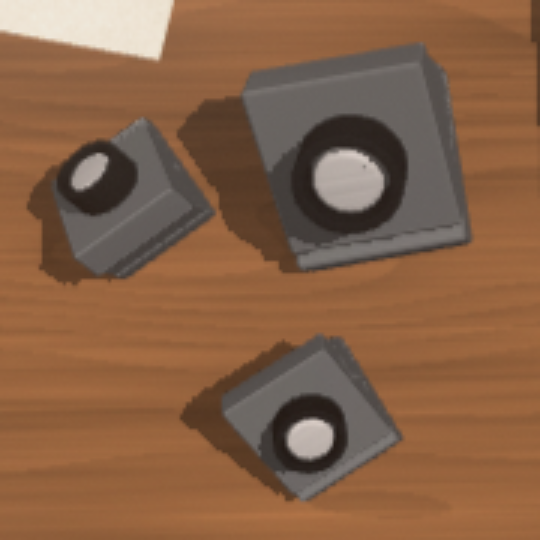

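```bash
python3 - <<'E'
from h import *
yaw=np.radians(9.06); c=np.array([.6255,.3155,0]); Rz=R.from_euler('z',yaw).as_matrix()
a=np.array([-.5736,0,.8192]); e=np.array([.8192,0,.5736])
for n in("top","side"):
    P=np.load(n+"box.npy"); L=(P-c)@Rz-np.array([-.0256,0,.1045])
    q=np.c_[L@e,L[:,1],L@a]; r=np.hypot(q[:,0],q[:,1])
    m=(abs(q[:,2])<.004)&(r<.045); print(n,"rim n",m.sum(),"h",q[m,2].mean())
    (cc,rad)=cv2.minEnclosingCircle((q[m,:2]*1000).astype(np.float32)); print("rim centre e,y mm",np.round(cc,1),rad, "bbox",(1000*q[m].min(0)).round(1),(1000*q[m].max(0)).round(1))
    b=r<.017; print("button depth",np.percentile(q[b,2],[5,25,50,75,95]).round(4))
    f=(r>.042)&(abs(q[:,1])<.05)&(abs(q[:,0])<.045); print("face",np.median(q[f,2]))
# drawer targets
y=np.radians(2.35);Rc=R.from_euler('z',y).as_matrix(); o=np.array([.7143,-.0268,0])
print("front outer", o+Rc@[-.1,0,0], "drawer", [((np.array([.5250,-.0345,0])-o)@Rc)])
E
```

```text
top rim n 538 h -0.0008117888373703158
rim centre e,y mm [-0.4  0.1] 36.46794509887695 bbox [-36.4 -35.9  -4. ] [35.7 35.1  3.8]
button depth [-0.0069 -0.0056 -0.0045 -0.0035 -0.0021]
face -0.035787241208245765
side rim n 429 h -0.0006472941895423977
rim centre e,y mm [0.3 1.1] 36.87194061279297 bbox [-35.8 -35.5  -4. ] [34.7 36.8  4. ]
button depth [-0.0059 -0.0042 -0.0033 -0.0024 -0.0008]
face -0.034738161570768054
front outer [ 0.6143841  -0.03090037  0.        ] drawer [array([-1.89456526e-01,  6.84834977e-05,  0.00000000e+00])]
```

Look-alikes in the top image: start boxes at (200,235), (122,245) and (184,320). The one at (200,235) is clearly the largest, and it measures 132×121 mm, so I choose it. In the crop its collar is at (350,175), with the button about 4–5 mm below the rim. The drawer is about 83–97 mm open. I'll go to the drawer first.

```bash
python3 -m inch '[{"jaw":0,"travel":[0,0,0],"turn":0.05},{"jaw":0,"travel":[0,0,0],"turn":0.0486},{"jaw":0,"travel":[0.165,-0.36,0],"turn":0},{"jaw":0,"travel":[0.165,-0.36,0],"turn":0},{"jaw":0,"travel":[0.165,-0.36,0],"turn":0},{"jaw":0,"travel":[0.165,-0.36,0],"turn":0},{"jaw":0,"travel":[0.165,-0.36,0],"turn":0},{"jaw":0,"travel":[0.165,-0.36,0],"turn":0},{"jaw":0,"travel":[0.165,-0.36,0],"turn":0},{"jaw":0,"travel":[0.165,-0.36,0],"turn":0},{"jaw":0,"travel":[0.165,-0.36,0],"turn":0},{"jaw":0,"travel":[0.165,-0.36,0],"turn":0}]'; python3 -m inch '[{"jaw":0,"travel":[0,0,0],"turn":0}]'
```

```text
clock: 2.4
ee_pos: [0.4405, -0.0355, 0.2254]
ee_rot: [0.0, 1.0, 0.02, 0.001]
force: [0.5, -0.1, -0.2]
opening: 0.001
gripper_force: 0.0
clock: 2.52
ee_pos: [0.441, -0.0328, 0.2254]
ee_rot: [-0.0, 1.0, 0.024, 0.001]
force: [-0.3, -1.6, -0.3]
opening: -0.002
gripper_force: 0.0
```

```bash
python3 -m inch '[{"jaw":0,"travel":[0,0.01,0.29],"turn":0},{"jaw":0,"travel":[0,0.01,0.29],"turn":0},{"jaw":0,"travel":[0,0,0.29],"turn":0},{"jaw":0,"travel":[0.15,0,0],"turn":0},{"jaw":0,"travel":[0.15,0,0],"turn":0},{"jaw":0,"travel":[0.07,0,0],"turn":0},{"jaw":0,"travel":[0.06,0,0],"turn":0},{"jaw":0,"travel":[0.06,0,0],"turn":0},{"jaw":0,"travel":[0.06,0,0],"turn":0},{"jaw":0,"travel":[0.06,0,0],"turn":0},{"jaw":0,"travel":[0.06,0,0],"turn":0},{"jaw":0,"travel":[0,0,0],"turn":0}]'
```

```text
clock: 4.03
ee_pos: [0.541, -0.0359, 0.0944]
ee_rot: [-0.0, 1.0, 0.021, 0.0]
force: [-0.5, 0.4, 0.1]
opening: -0.003
gripper_force: 0.0
```

```bash
python3 -m inch '[{"jaw":0,"travel":[0.06,0,0],"turn":0},{"jaw":0,"travel":[0.06,0,0],"turn":0},{"jaw":0,"travel":[0.06,0,0],"turn":0},{"jaw":0,"travel":[0.06,0,0],"turn":0}]'; python3 -m inch '[{"jaw":0,"travel":[0.03,0,0],"turn":0},{"jaw":0,"travel":[0.03,0,0],"turn":0}]';
```

```text
clock: 4.53
ee_pos: [0.5771, -0.0346, 0.0945]
ee_rot: [-0.0, 1.0, 0.021, 0.0]
force: [0.7, -1.4, -0.7]
opening: -0.005
gripper_force: 0.0
clock: 4.78
ee_pos: [0.5857, -0.0342, 0.0944]
ee_rot: [0.0, 1.0, 0.021, -0.0]
force: [0.8, 0.1, 0.4]
opening: -0.001
gripper_force: 0.0
```

```bash
python3 - <<'E'
from h import *
for n in("side","top"):
    s=vision.snapshot(n); cv2.imwrite(f"pics/{n}2.png",s["image"]); A=pts(s)
    m=(A[...,2]>.086)&(A[...,2]<.098)&(A[...,0]>.45)&(A[...,0]<.66)&(A[...,1]>-.2)&(A[...,1]<.1)
    P=A[m]; L=(P-[.7143,-.0268,0])@R.from_euler('z',2.35,degrees=True).as_matrix()
    k=abs(abs(L[:,1])-.09)<.025; print(n,k.sum(),np.percentile(L[k,0],[2,25,50,75,98]).round(4))
E
```

```text
side 429 [-0.1971 -0.1951 -0.1916 -0.1872 -0.0983]
top 185 [-0.1959 -0.1927 -0.1891 -0.1856 -0.1824]
```

View pics/side2.png

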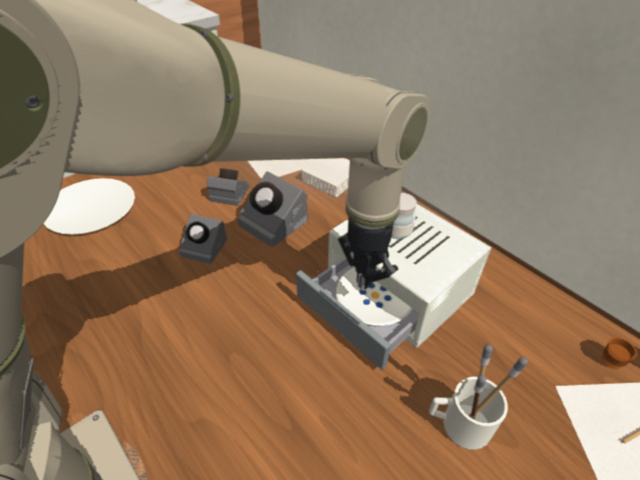

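The side picture shows the fingers at (370,280) over the tray: they passed above the drawer front without touching it. I'll measure the true fingertip height.

```bash
python3 - <<'E'
from h import *
print(bot.tips_ahead, telemetry.get_state()["ee_pos"])
s=vision.snapshot("side"); A=pts(s)
for r in range(262,292,2):
    print(r,[tuple((A[r,c]*1000).round().astype(int)) for c in range(354,386,5) if not np.isnan(A[r,c,0])])
cv2.imwrite("pics/f.png",cv2.resize(s["image"][210:330,300:440],None,fx=4,fy=4))
E
```

```text
0.014 [ 0.58576352 -0.03423522  0.09450469]
262 [(np.int64(569), np.int64(-21), np.int64(169)), (np.int64(574), np.int64(-29), np.int64(172)), (np.int64(568), np.int64(-45), np.int64(189)), (np.int64(574), np.int64(-51), np.int64(190)), (np.int64(576), np.int64(-60), np.int64(196)), (np.int64(578), np.int64(-70), np.int64(203)), (np.int64(584), np.int64(-76), np.int64(203))]
264 [(np.int64(579), np.int64(-12), np.int64(149)), (np.int64(573), np.int64(-30), np.int64(169)), (np.int64(570), np.int64(-44), np.int64(182)), (np.int64(575), np.int64(-51), np.int64(184)), (np.int64(577), np.int64(-60), np.int64(190)), (np.int64(622), np.int64(-36), np.int64(140)), (np.int64(584), np.int64(-76), np.int64(198))]
266 [(np.int64(579), np.int64(-13), np.int64(144)), (np.int64(574), np.int64(-29), np.int64(162)), (np.int64(570), np.int64(-45), np.int64(177)), (np.int64(579), np.int64(-48), np.int64(174)), (np.int64(593), np.int64(-48), np.int64(163)), (np.int64(618), np.int64(-40), np.int64(139)), (np.int64(582), np.int64(-78), np.int64(196))]
268 [(np.int64(643), np.int64(45), np.int64(46)), (np.
[... 3203 characters left out ...]
(38)), (np.int64(615), np.int64(-61), np.int64(104))]
288 [(np.int64(610), np.int64(10), np.int64(37)), (np.int64(617), np.int64(3), np.int64(39)), (np.int64(585), np.int64(-38), np.int64(101)), (np.int64(635), np.int64(-9), np.int64(36)), (np.int64(641), np.int64(-17), np.int64(38)), (np.int64(648), np.int64(-24), np.int64(39)), (np.int64(657), np.int64(-31), np.int64(38))]
290 [(np.int64(608), np.int64(8), np.int64(36)), (np.int64(614), np.int64(-1), np.int64(38)), (np.int64(622), np.int64(-7), np.int64(38)), (np.int64(631), np.int64(-13), np.int64(36)), (np.int64(638), np.int64(-20), np.int64(36)), (np.int64(646), np.int64(-27), np.int64(37)), (np.int64(653), np.int64(-34), np.int64(38))]
```

View pics/f.png

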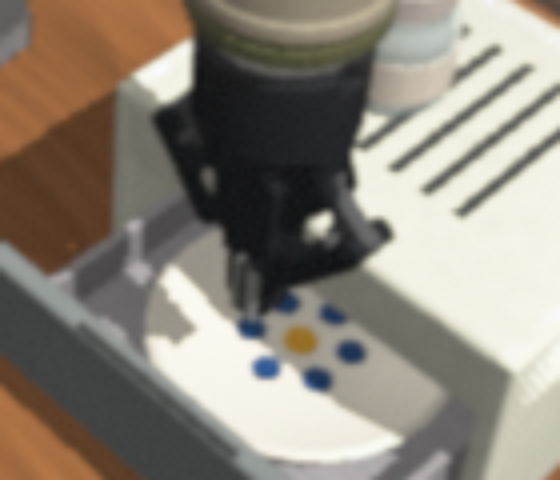

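The tips are really at z ≈ 0.10, higher than nominal. I'll back out over the panel along the same path, slightly higher, then measure tip and body heights relative to the reported TCP.

```bash
python3 -m inch '[{"jaw":0,"travel":[0,0,-0.1],"turn":0},{"jaw":0,"travel":[-0.3,0,0],"turn":0},{"jaw":0,"travel":[-0.3,0,0],"turn":0},{"jaw":0,"travel":[-0.3,0,0],"turn":0},{"jaw":0,"travel":[0,0,0],"turn":0},{"jaw":0,"travel":[0,0,0],"turn":0}]'; python3 - <<'E'
from h import *
st=telemetry.get_state(); p=st["ee_pos"]; print(p,st["opening"],R.from_quat(np.roll(st["ee_rot"],-1)).as_matrix().round(3).tolist())
s=vision.snapshot("side"); A=pts(s); cv2.imwrite("pics/s3.png",s["image"])
m=(abs(A[...,0]-p[0])<.05)&(abs(A[...,1]-p[1])<.07)&(A[...,2]>.06)&(A[...,2]<.26)
Q=A[m]-p
for z in np.arange(-.03,.14,.008):
    k=Q[(Q[:,2]>=z)&(Q[:,2]<z+.008)]
    if len(k): print(round(z,3),len(k),(1000*k.min(0)[:2]).round(),(1000*k.max(0)[:2]).round())
E
```

```text
clock: 5.68
ee_pos: [0.4515, -0.04, 0.1107]
ee_rot: [0.0, 1.0, 0.02, 0.001]
force: [0.5, -0.4, -0.5]
opening: 0.0
gripper_force: 0.0
[ 0.45151686 -0.03998686  0.11066478] 0.00031255710690496864 [[0.999, 0.041, 0.002], [0.041, -0.999, -0.001], [0.002, 0.001, -1.0]]
0.01 27 [-11. -12.] [3. 8.]
0.018 48 [-11. -13.] [ 8. 14.]
0.026 33 [-11. -13.] [-0. 14.]
0.034 31 [-11. -13.] [-4. 13.]
0.042 23 [-12. -12.] [-4. 15.]
0.05 70 [-14. -29.] [12. 32.]
0.058 139 [-14. -37.] [12. 38.]
0.066 82 [-16. -45.] [ 9. 47.]
0.074 124 [-18. -51.] [-4. 50.]
0.082 101 [-18. -56.] [-7. 57.]
0.09 171 [-17. -60.] [14. 62.]
0.098 217 [-20. -61.] [15. 60.]
0.106 125 [-20. -49.] [8. 8.]
0.114 93 [-19. -41.] [ 10. -12.]
0.122 56 [-10. -40.] [ 11. -23.]
0.13 55 [-36. -37.] [13. -3.]
0.138 167 [-37. -37.] [26. 17.]
```

Fingertips are at about reported TCP z + 10 mm, x/y is fine, and the body is well above. I'll push with the TCP at about 0.063.

```bash
python3 -m inch '[{"jaw":0,"travel":[0,0,0.16],"turn":0},{"jaw":0,"travel":[0,0,0.16],"turn":0},{"jaw":0,"travel":[0.15,0,0],"turn":0},{"jaw":0,"travel":[0.13,0,0],"turn":0},{"jaw":0,"travel":[0.06,0,0],"turn":0},{"jaw":0,"travel":[0.06,0,0],"turn":0},{"jaw":0,"travel":[0.06,0,0],"turn":0},{"jaw":0,"travel":[0.06,0,0],"turn":0}]'
```

```text
clock: 6.72
ee_pos: [0.5284, -0.0364, 0.0613]
ee_rot: [-0.0, 1.0, 0.021, -0.001]
force: [-3.3, 1.8, -0.8]
opening: -0.002
gripper_force: 1.7
```

Contact: the drawer is moving at about 3 N.

```bash
python3 -m inch '[{"jaw":0,"travel":[0.06,0,0],"turn":0},{"jaw":0,"travel":[0.06,0,0],"turn":0},{"jaw":0,"travel":[0.06,0,0],"turn":0},{"jaw":0,"travel":[0.06,0,0],"turn":0},{"jaw":0,"travel":[0.06,0,0],"turn":0}]'; python3 -m inch '[{"jaw":0,"travel":[0.03,0,0],"turn":0},{"jaw":0,"travel":[0.03,0,0],"turn":0}]'; python3 -m inch '[{"jaw":0,"travel":[0.02,0,0],"turn":0}]'
```

```text
clock: 7.35
ee_pos: [0.574, -0.0348, 0.0614]
ee_rot: [0.0, 1.0, 0.02, -0.0]
force: [-4.4, 1.8, -0.4]
opening: -0.001
gripper_force: 1.7
clock: 7.6
ee_pos: [0.5828, -0.0345, 0.0616]
ee_rot: [0.0, 1.0, 0.02, 0.0]
force: [-2.6, 0.5, -1.6]
opening: 0.002
gripper_force: 1.5
clock: 7.72
ee_pos: [0.5857, -0.0344, 0.0616]
ee_rot: [0.0, 1.0, 0.02, 0.0]
force: [-2.6, 0.3, -0.9]
opening: -0.003
gripper_force: 1.4
```

```bash
for i in 1; do python3 -m inch '[{"jaw":0,"travel":[0.02,0,0],"turn":0}]';python3 -m inch '[{"jaw":0,"travel":[0.02,0,0],"turn":0}]'; python3 -m inch '[{"jaw":0,"travel":[0.01,0,0],"turn":0}]'; done
```

```text
clock: 7.85
ee_pos: [0.5866, -0.0344, 0.0615]
ee_rot: [0.0, 1.0, 0.02, -0.002]
force: [-23.6, -0.5, 16.2]
opening: -0.004
gripper_force: 11.9
clock: 7.98
ee_pos: [0.5866, -0.0344, 0.0615]
ee_rot: [0.001, 1.0, 0.02, -0.006]
force: [-41.3, -0.1, 31.4]
opening: -0.001
gripper_force: 21.0
clock: 8.1
ee_pos: [0.5866, -0.0344, 0.0615]
ee_rot: [0.001, 1.0, 0.02, -0.007]
force: [-45.3, -1.3, 35.3]
opening: -0.004
gripper_force: 23.2
```

```bash
python3 -m inch '[{"jaw":0,"travel":[-0.1,0,0],"turn":0},{"jaw":0,"travel":[-0.3,0,0],"turn":0},{"jaw":0,"travel":[-0.3,0,-0.2],"turn":0},{"jaw":0,"travel":[0,0,-0.35],"turn":0},{"jaw":0,"travel":[0,0,-0.35],"turn":0},{"jaw":0,"travel":[0,0,0],"turn":0}]'; python3 - <<'E'
from h import *
s=vision.snapshot("side"); A=pts(s); cv2.imwrite("pics/s4.png",s["image"])
Rc=R.from_euler('z',2.35,degrees=True).as_matrix()
L=(A-[.7143,-.0268,0])@Rc
m=(L[...,2]>.03)&(L[...,2]<.085)&(abs(L[...,1])<.11)&(L[...,0]>-.22)&(L[...,0]<-.08); print("panel face",m.sum(),np.percentile(L[m][:,0],[5,50,95]).round(4))
m=(L[...,2]>.1)&(L[...,2]<.132)&(abs(L[...,1])<.11)&(L[...,0]>-.13)&(L[...,0]<-.08); print("cab face",m.sum(),np.percentile(L[m][:,0],[5,50,95]).round(4))
st=telemetry.get_state(); print(st["force"],st["ee_pos"])
E
```

```text
clock: 8.85
ee_pos: [0.491, -0.0386, 0.2014]
ee_rot: [0.001, 1.0, 0.02, 0.005]
force: [-0.8, 0.4, -1.0]
opening: 0.0
gripper_force: 0.0
panel face 1455 [-0.1173 -0.116  -0.1147]
cab face 822 [-0.1013 -0.1001 -0.0987]
[-0.24723476  0.57666074 -1.21221398] [ 0.48973748 -0.03870603  0.19890276]
```

View pics/s4.png

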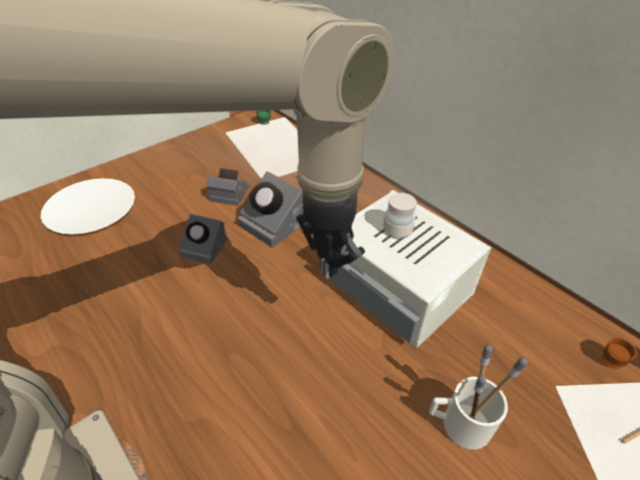

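```bash
python3 - <<'E'
from h import *
Rc=R.from_euler('z',2.35,degrees=True).as_matrix()
for n in("top","side"):
  for tag,A in(("before",np.load(n+"1.npy")),("now",pts(vision.snapshot(n)))):
    L=(A-[.7143,-.0268,0])@Rc
    x=L[...,0]; ok=(abs(L[...,1])<.115)&(x>-.22)&(x<-.08)
    for a,b in((.03,.085),(.088,.096),(.105,.13)):
        m=ok&(L[...,2]>a)&(L[...,2]<b)
        if m.sum()>20: print(n,tag,a,b,m.sum(),np.percentile(x[m],[3,15,50,85,97]).round(4))
E
```

```text
top before 0.03 0.085 3307 [-0.1961 -0.1571 -0.1287 -0.1023 -0.0937]
top before 0.088 0.096 825 [-0.1958 -0.1942 -0.1893 -0.1845 -0.1827]
top before 0.105 0.13 226 [-0.1006 -0.1004 -0.1001 -0.0999 -0.0997]
top now 0.03 0.085 373 [-0.1165 -0.1163 -0.1161 -0.1158 -0.1002]
top now 0.088 0.096 802 [-0.116  -0.1145 -0.1096 -0.1046 -0.1028]
top now 0.105 0.13 219 [-0.1007 -0.1004 -0.1001 -0.0999 -0.0997]
side before 0.03 0.085 4849 [-0.1969 -0.1961 -0.134  -0.0964 -0.0834]
side before 0.088 0.096 863 [-0.1967 -0.1957 -0.1916 -0.1855 -0.1829]
side before 0.105 0.13 880 [-0.1016 -0.1008 -0.1    -0.0992 -0.0985]
side now 0.03 0.085 1488 [-0.1174 -0.1168 -0.116  -0.1152 -0.1146]
side now 0.088 0.096 622 [-0.117  -0.1159 -0.1122 -0.1058 -0.1034]
side now 0.105 0.13 662 [-0.1015 -0.1009 -0.1001 -0.0992 -0.0986]
```

Both cameras show the panel face at −116 mm, with a possible 2 mm gap behind it. I'll check that the stop was the drawer itself by re-pushing gently 12 mm higher.

```bash
python3 -m inch '[{"jaw":0,"travel":[0,0,0.3],"turn":0},{"jaw":0,"travel":[0,0,0.3],"turn":0},{"jaw":0,"travel":[0,0,0.23],"turn":0},{"jaw":0,"travel":[0.2,0,0],"turn":0},{"jaw":0,"travel":[0.2,0,0],"turn":0},{"jaw":0,"travel":[0.15,0,0],"turn":0},{"jaw":0,"travel":[0.05,0,0],"turn":0},{"jaw":0,"travel":[0,0,0],"turn":0}]'; python3 -m inch '[{"jaw":0,"travel":[0.02,0,0],"turn":0}]';python3 -m inch '[{"jaw":0,"travel":[0.015,0,0],"turn":0}]'; python3 -m inch '[{"jaw":0,"travel":[0.01,0,0],"turn":0}]'
```

```text
clock: 10.0
ee_pos: [0.5773, -0.0343, 0.0711]
ee_rot: [-0.0, 1.0, 0.021, -0.001]
force: [0.2, -0.4, -0.2]
opening: 0.001
gripper_force: 0.0
clock: 10.12
ee_pos: [0.5801, -0.0346, 0.0717]
ee_rot: [0.0, 1.0, 0.021, -0.0]
force: [0.4, -0.0, 0.9]
opening: -0.002
gripper_force: 0.0
clock: 10.25
ee_pos: [0.5829, -0.0346, 0.0721]
ee_rot: [0.0, 1.0, 0.02, 0.0]
force: [-0.6, -0.3, 0.3]
opening: 0.002
gripper_force: 0.0
clock: 10.38
ee_pos: [0.5847, -0.0345, 0.0722]
ee_rot: [0.0, 1.0, 0.02, 0.0]
force: [-0.4, 0.0, 0.6]
opening: -0.002
gripper_force: 0.0
```

```bash
python3 -m inch '[{"jaw":0,"travel":[0.01,0,0],"turn":0}]';python3 -m inch '[{"jaw":0,"travel":[0.01,0,0],"turn":0}]'; python3 -m inch '[{"jaw":0,"travel":[0.005,0,0],"turn":0}]'
```

```text
clock: 10.5
ee_pos: [0.5862, -0.0343, 0.0721]
ee_rot: [0.0, 1.0, 0.02, 0.0]
force: [0.4, -0.5, -0.6]
opening: -0.005
gripper_force: 0.0
clock: 10.62
ee_pos: [0.5866, -0.0343, 0.0719]
ee_rot: [0.0, 1.0, 0.02, -0.001]
force: [-11.7, -0.3, 8.7]
opening: -0.0
gripper_force: 5.4
clock: 10.75
ee_pos: [0.5866, -0.0343, 0.0719]
ee_rot: [0.0, 1.0, 0.021, -0.002]
force: [-13.7, -1.0, 10.0]
opening: -0.003
gripper_force: 6.5
```

The stop is at the same x with pad contact, so the drawer is fully shut. Now to hover above the button.

```bash
python3 -m inch '[{"jaw":0,"travel":[-0.2,0,0],"turn":0},{"jaw":0,"travel":[0,0,-0.33],"turn":-0.0373},{"jaw":0,"travel":[0,0,-0.33],"turn":0},{"jaw":0,"travel":[0,0,-0.33],"turn":0},{"jaw":0,"travel":[0.07,-0.32,0],"turn":0},{"jaw":0,"travel":[0.07,-0.32,0],"turn":0},{"jaw":0,"travel":[0.07,-0.32,0],"turn":0},{"jaw":0,"travel":[0.07,-0.32,0],"turn":0},{"jaw":0,"travel":[0.07,-0.32,0],"turn":0},{"jaw":0,"travel":[0.07,-0.32,0],"turn":0},{"jaw":0,"travel":[0.07,-0.32,0],"turn":0},{"jaw":0,"travel":[0,0,0],"turn":0}]'; cat > g.py <<'E'
from h import *
st=telemetry.get_state(); p=st["ee_pos"]; M=R.from_quat(np.roll(st["ee_rot"],-1)).as_matrix()
print(p.round(4),"yaw",np.degrees(np.arctan2(M[1,0],M[0,0])).round(2),"F",st["force"].round(2))
d=M.T@(np.array([.5760,.3076,.1156])-p)/.15; print("rows to hover",d.round(3))
s=vision.snapshot("side"); A=pts(s)
m=(abs(A[...,0]-p[0])<.03)&(abs(A[...,1]-p[1])<.03)&(A[...,2]>p[2]-.02)&(A[...,2]<p[2]+.05)
Q=(A[m]-p)@np.c_[M[:,0],M[:,1],[0,0,1]]*1000
for z in range(-16,40,4):
    k=Q[(Q[:,2]>=z)&(Q[:,2]<z+4)]
    if len(k): print(z,len(k),k.min(0)[:2].round(),k.max(0)[:2].round())
E
python3 g.py
```

```text
clock: 12.25
ee_pos: [0.576, 0.313, 0.2201]
ee_rot: [-0.001, 0.997, 0.082, -0.001]
force: [-0.4, -0.8, 0.6]
opening: -0.002
gripper_force: 0.0
[0.576  0.313  0.2201] yaw 9.44 F [-0.39 -0.81  0.58]
rows to hover [-0.005  0.037  0.696]
4 3 [-4.  3.] [9. 5.]
8 10 [-10.  -6.] [3. 7.]
12 14 [-11.  -7.] [ 7. 11.]
16 20 [-11.  -7.] [ 7. 13.]
20 24 [-11. -16.] [ 6. 13.]
24 21 [-11. -14.] [ 6. 14.]
28 26 [-11. -14.] [ 7. 15.]
32 26 [-11.  -8.] [ 8. 13.]
36 20 [-11. -16.] [ 8. 14.]
```

```bash
python3 -m inch '[{"jaw":0,"travel":[0,0.037,0.23],"turn":0},{"jaw":0,"travel":[0,0,0.23],"turn":0},{"jaw":0,"travel":[0,0,0.23],"turn":0},{"jaw":0,"travel":[0,0,0],"turn":0},{"jaw":0,"travel":[0,0,0],"turn":0}]'; python3 g.py; python3 - <<'E'
from h import *
s=vision.snapshot("side"); cv2.imwrite("pics/hov.png",cv2.resize(s["image"][110:270,180:340],None,fx=3.5,fy=3.5,interpolation=cv2.INTER_CUBIC))
E
```

```text
clock: 12.92
ee_pos: [0.5799, 0.3021, 0.1187]
ee_rot: [-0.0, 0.997, 0.078, 0.001]
force: [0.1, 0.1, 0.0]
opening: 0.002
gripper_force: 0.0
[0.5799 0.3021 0.1187] yaw 9.0 F [0.05 0.14 0.03]
rows to hover [-0.02 -0.04  0.02]
-16 36 [ 18. -16.] [31. 30.]
-12 9 [ 19. -14.] [32. 29.]
-8 1 [25. 26.] [25. 26.]
4 3 [0. 3.] [10.  4.]
8 5 [-10.  -1.] [-3.  6.]
12 15 [-11. -15.] [ 7. 11.]
16 14 [-10. -15.] [ 6. 12.]
20 19 [-11.  -7.] [ 7. 13.]
24 15 [-10. -10.] [ 7. 14.]
28 22 [-12. -16.] [ 9. 13.]
32 22 [-11. -16.] [ 5. 12.]
36 13 [-11. -15.] [ 4. 14.]
```

View pics/hov.png

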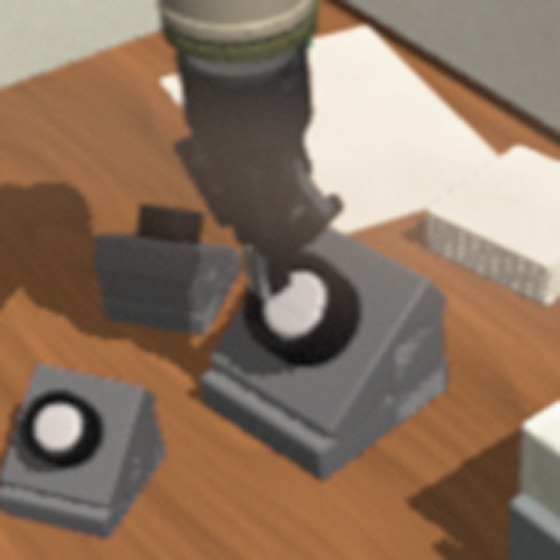

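The crop shows the fingertips at (270,285), above the large box's collar (300,305) and on its upper left side in this view. I'll correct the hover and let it settle.

```bash
python3 -m inch '[{"jaw":0,"travel":[-0.02,-0.04,0.02],"turn":0},{"jaw":0,"travel":[0,0,0],"turn":0},{"jaw":0,"travel":[0,0,0],"turn":0},{"jaw":0,"travel":[0,0,0],"turn":0}]'; python3 g.py | head -2
```

```text
clock: 13.52
ee_pos: [0.5752, 0.3079, 0.114]
ee_rot: [0.0, 0.997, 0.079, 0.0]
force: [0.5, -0.1, -0.1]
opening: -0.004
gripper_force: 0.0
[0.5752 0.3079 0.114 ] yaw 9.06 F [ 0.48 -0.09 -0.07]
rows to hover [ 0.005  0.003 -0.01 ]
```

```bash
python3 -m inch '[{"jaw":0,"travel":[0.029,0,0.041],"turn":0},{"jaw":0,"travel":[0.029,0,0.041],"turn":0},{"jaw":0,"travel":[0,0,0],"turn":0}]'; f(){ grep -E "ee_pos|force: \["; }; python3 -m inch '[{"jaw":0,"travel":[0.0077,0,0.011],"turn":0},{"jaw":0,"travel":[0,0,0],"turn":0}]'|f; python3 -m inch '[{"jaw":0,"travel":[0.0077,0,0.011],"turn":0},{"jaw":0,"travel":[0,0,0],"turn":0}]'|f
```

```text
clock: 13.95
ee_pos: [0.5837, 0.3089, 0.1006]
ee_rot: [0.0, 0.997, 0.079, -0.001]
force: [0.1, -0.1, 0.0]
opening: 0.001
gripper_force: 0.0
ee_pos: [0.5848, 0.3095, 0.1]
force: [-0.8, -0.1, 1.0]
ee_pos: [0.586, 0.3096, 0.0983]
force: [0.9, -0.3, 0.3]
```

```bash
f(){ grep -E "ee_pos|force: \["; }; for k in 1; do python3 -m inch '[{"jaw":0,"travel":[0.0077,0,0.011],"turn":0},{"jaw":0,"travel":[0,0,0],"turn":0}]'|f; python3 -m inch '[{"jaw":0,"travel":[0.0077,0,0.011],"turn":0},{"jaw":0,"travel":[0,0,0],"turn":0}]'|f;python3 -m inch '[{"jaw":0,"travel":[0.0077,0,0.011],"turn":0},{"jaw":0,"travel":[0,0,0],"turn":0}]'|f; done
```

```text
ee_pos: [0.5871, 0.3098, 0.0966]
force: [-0.3, -0.9, -0.3]
ee_pos: [0.5882, 0.31, 0.0949]
force: [-0.1, -0.3, -0.5]
ee_pos: [0.5894, 0.3102, 0.0933]
force: [0.5, -0.0, 0.3]
```

```bash
f(){ grep -E "ee_pos|force: \["; }; for k in 1; do python3 -m inch '[{"jaw":0,"travel":[0.0077,0,0.011],"turn":0},{"jaw":0,"travel":[0,0,0],"turn":0}]'|f; python3 -m inch '[{"jaw":0,"travel":[0.0077,0,0.011],"turn":0},{"jaw":0,"travel":[0,0,0],"turn":0}]'|f;python3 -m inch '[{"jaw":0,"travel":[0.0077,0,0.011],"turn":0},{"jaw":0,"travel":[0,0,0],"turn":0}]'|f; done
```

```text
ee_pos: [0.5905, 0.3105, 0.0919]
force: [-0.3, -1.0, 0.7]
ee_pos: [0.5917, 0.3108, 0.0902]
force: [-0.6, -1.2, 2.7]
ee_pos: [0.5928, 0.3109, 0.0885]
force: [-1.6, -0.4, 3.5]
```

```bash
f(){ grep -E "ee_pos|force: \["; }; for k in 1; do python3 -m inch '[{"jaw":0,"travel":[0.0077,0,0.011],"turn":0},{"jaw":0,"travel":[0.0077,0,0.011],"turn":0}]'|f; python3 -m inch '[{"jaw":0,"travel":[0.0077,0,0.011],"turn":0},{"jaw":0,"travel":[0,0,0],"turn":0}]'|f;python3 -m inch '[{"jaw":0,"travel":[0.0077,0,0.011],"turn":0},{"jaw":0,"travel":[0,0,0],"turn":0}]'|f; done
```

```text
ee_pos: [0.5951, 0.3112, 0.0853]
force: [-3.4, -0.7, 5.7]
ee_pos: [0.5962, 0.3114, 0.0837]
force: [-3.4, -1.9, 7.1]
ee_pos: [0.5972, 0.3117, 0.0821]
force: [-3.1, -1.4, 7.9]
```

```bash
f(){ grep -E "clock|ee_pos|force: \["; }; for k in 1; do python3 -m inch '[{"jaw":0,"travel":[0.0058,0,0.0082],"turn":0},{"jaw":0,"travel":[0,0,0],"turn":0}]'|f; python3 -m inch '[{"jaw":0,"travel":[0.0038,0,0.0055],"turn":0},{"jaw":0,"travel":[0,0,0],"turn":0}]'|f; done
```

```text
clock: 16.95
ee_pos: [0.5981, 0.3118, 0.081]
force: [-4.7, -1.0, 8.8]
clock: 17.2
ee_pos: [0.5985, 0.3118, 0.0804]
force: [-6.4, -2.7, 10.6]
```

```bash
f(){ grep -E "clock|ee_pos|force: \["; }; python3 -m inch '[{"jaw":0,"travel":[0.0015,0,0.0022],"turn":0},{"jaw":0,"travel":[0,0,0],"turn":0},{"jaw":0,"travel":[0,0,0],"turn":0},{"jaw":0,"travel":[0,0,0],"turn":0},{"jaw":0,"travel":[0,0,0],"turn":0},{"jaw":0,"travel":[0,0,0],"turn":0},{"jaw":0,"travel":[0,0,0],"turn":0},{"jaw":0,"travel":[0,0,0],"turn":0}]'|f; python3 -m inch '[{"jaw":0,"travel":[0,0,0],"turn":0},{"jaw":0,"travel":[0,0,0],"turn":0},{"jaw":0,"travel":[0,0,0],"turn":0},{"jaw":0,"travel":[0,0,0],"turn":0},{"jaw":0,"travel":[0,0,0],"turn":0},{"jaw":0,"travel":[0,0,0],"turn":0},{"jaw":0,"travel":[0,0,0],"turn":0},{"jaw":0,"travel":[0,0,0],"turn":0}]'|f
python3 -m inch '[{"jaw":0,"travel":[-0.02,0,-0.028],"turn":0},{"jaw":0,"travel":[-0.03,0,-0.043],"turn":0},{"jaw":0,"travel":[-0.06,0,-0.086],"turn":0},{"jaw":0,"travel":[-0.1,0,-0.2],"turn":0},{"jaw":0,"travel":[-0.1,0,-0.3],"turn":0},{"jaw":0,"travel":[0,0.2,-0.2],"turn":0},{"jaw":0,"travel":[0,0.3,0],"turn":0},{"jaw":0,"travel":[0,0.3,0],"turn":0},{"jaw":0,"travel":[0,0,0],"turn":0},{"jaw":0,"travel":[0,0,0],"turn":0}]'
python3 - <<'E'
from h import *
s=vision.snapshot("top"); W=pts(s)
for d in vision.masks_of("start_box",s):
    P=W[d["mask"]]; P=P[~np.isnan(P[:,0])]; P=P[P[:,2]>.01]
    if len(P)>2500:
        print(cv2.minAreaRect(P[:,:2].astype(np.float32)))
        yaw=np.radians(9.06); c=np.array([.6255,.3155,0]); L=(P-c)@R.from_euler('z',yaw).as_matrix()-[-.0256,0,.1045]
        a=np.array([-.5736,0,.8192]); e=np.array([.8192,0,.5736]); b=np.hypot(L@e,L[:,1])<.017; print("button depth",np.median((L@a)[b]))
L=(W-[.7143,-.0268,0])@R.from_euler('z',2.35,degrees=True).as_matrix(); m=(abs(L[...,1])<.115)&(L[...,0]>-.22)&(L[...,0]<-.08)&(L[...,2]>.088)&(L[...,2]<.096); print("panel",np.percentile(L[m][:,0],[3,50]))
E
```

```text
clock: 18.2
ee_pos: [0.5986, 0.3119, 0.0802]
force: [-6.3, -2.9, 10.8]
clock: 19.2
ee_pos: [0.5986, 0.3119, 0.0802]
force: [-7.5, -3.9, 11.0]
clock: 20.45
ee_pos: [0.5717, 0.1863, 0.2083]
ee_rot: [-0.0, 0.997, 0.079, 0.0]
force: [-0.4, 1.0, -0.3]
opening: -0.003
gripper_force: 0.0
panel [-0.11592444 -0.10942782]
```

```bash
python3 - <<'E'
from h import *
a=np.array([-.5736,0,.8192]); e=np.array([.8192,0,.5736]); Rz=R.from_euler('z',9.06,degrees=True).as_matrix()
for n in("top","side"):
  for t,W in(("before",np.load(n+"1.npy")),("now",pts(vision.snapshot(n)))):
    L=((W-[.6255,.3155,0])@Rz).reshape(-1,3); L=L[(abs(L[:,0])<.09)&(abs(L[:,1])<.085)&(L[:,2]>.012)&(L[:,2]<.14)]
    (c,wh,an)=cv2.minAreaRect((L[:,:2]*1000).astype(np.float32)); Q=L-[-.0256,0,.1045]; b=np.hypot(Q@e,Q[:,1])<.017
    print(n,t,len(L),np.round(c,1),np.round(wh,1),round(an,1),"button",np.median((Q@a)[b]).round(4))
print(telemetry.get_state()["force"])
E
```

```text
top before 4330 [-0.4  0.2] [120.9 132.4] 90.0 button -0.0041
top now 0 [0. 0.] [0. 0.] 0.0 button nan
side before 3253 [-0.8 -0.6] [122.  133.9] 89.7 button -0.0032
side now 3133 [-1.1  0.2] [122.8 133.5] 89.8 button -0.0034
[-0.16937897  0.17990992  0.65887048]
  return _methods._mean(a, axis=axis, dtype=dtype,
  ret = ret.dtype.type(ret / rcount)
```

The box hasn't moved, the button is back up, the drawer is shut and the arm is clear. Handing in.

```bash
python3 -c "
from workcell import bot
print(bot.close_job())"
```

```text
the job is handed in; nothing more can be done
None
```

I pushed the drawer shut to its stop, held the largest start box's button fully down for about 2 s at roughly 12–14 N, and it sprang back with the box unmoved; after a first pass missed over the drawer front, the fingers reached 45 N on it at the stop, and I handed the job in at about 20.6 s.

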